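# Post the cover plate through the spring flap

### The job

Post the small charcoal cover plate lying on the ledge of the grey return box into the box: with one finger push the yellow self-closing flap open and keep it open while the other finger pushes the plate off the ledge and through the opening, then come away so the flap closes over it. Do not lift or pick up the plate, do not shove it onto the shut flap, and leave the bit rack, amber dome and stop block where they are.

Things in the scene. Friction and masses are not known exactly. Their poses are not given: they have to be found in the camera images.
- return_box: Grey steel box screwed to the shelf, 230 (x) by 120 (y) by 155 mm high, walls 6 mm. Origin: centre of its underside, z up. Its +x is the posting direction. Top: x -115 to -35 flat metal ledge at height 110, open at its -x end, side rails 12 mm high, 108 mm apart; x -35 to 95 the yellow flap, sloping up to height 155; x 95 to 115 flat rim at 155. Hollow inside, also under the ledge.
- lip (a point): Middle of the ledge's inner edge (box x=-35, y=0, height 110), where the opening, 108 mm wide and 130 mm long in box x, begins; axes as the box's.
- flap_hinge (a point): Middle of the flap's hinge line (box x=95, y=0, height 155), which runs along the box's y; axes as the box's. The box's sides follow the flap's slope, standing about 2 mm above it.
- flap (a joint): Yellow flap, 138 by 104 by 3 mm, hinged at its high end: 0 shut (19 degrees slope), grows as its free edge at the lip is pushed down, stop at 0.75 rad. A spring shuts it: 0.7 N at the free edge, 2 to 4 N nearer the hinge. A fingertip just above ledge height moving in box +x rides on it and opens it further: 85 mm from the hinge 0.1 rad, 58 mm 0.28, 38 mm 0.45.
- plate: Charcoal plastic cover plate with fine ribs, 34 (its x) by 60 (y) by 10 mm, about 50 g, loose, lying flat on the ledge short of the lip, its x within about 7 degrees of the box's x. Origin: centre of its underside, z up.
- bit_rack: Bystander, loose: wooden block 50 by 110 by 30 mm with four upright brass bits, 70 mm high in all. Origin: centre of its underside.
- dome: Bystander, loose: amber glass indicator dome on a dark foot, 60 mm across, 51 mm high. Origin: centre of its underside.
- stop_block: Bystander, loose: zinc door stop block 60 by 45 by 35 mm with a rubber band round it. Origin: centre of its underside.
Not all that is in view belongs to the job. Of the things shaped like the plate, the charcoal one is meant.

How it is judged:
On the way, in this order (a step that is already met when the one before it is completed fails the run):
1. a finger has pushed the flap open (beyond 0.12 rad) while the plate still lies on the ledge (contact force between the fingers and flap above 0.2 N and value of joint flap above 0.12 rad and x of plate in the frame of return_box below -0.035 m and z of plate in the frame of return_box above 0.105 m), for 0.05 s.
2. the plate has dropped through the opening, 20 mm or more below the ledge, with a finger still holding the flap open (contact force between the fingers and flap above 0.2 N and value of joint flap above 0.15 rad and z of plate in the frame of return_box below 0.09 m), for 0.05 s.
At the end, for the whole second after the job is handed in: The plate lies at rest inside the return box (its origin less than 60 mm above the box's underside and within the walls) and the flap has closed (below 0.06 rad) (z of plate in the frame of return_box between -0.005 and 0.06 m and x of plate in the frame of return_box between -0.112 and 0.112 m and y of plate in the frame of return_box between -0.057 and 0.057 m and value of joint flap below 0.06 rad and linear speed of plate below 0.02 m/s); the robot touches nothing.
It fails at once if the plate is lifted (more than 15 mm above the ledge) (z of plate in the frame of return_box above 0.125 m).
It fails at once if the plate is shoved over the lip onto the shut flap (x of plate in the frame of return_box above -0.03 m and z of plate in the frame of return_box above 0.1 m and value of joint flap below 0.08 rad).
It fails at once if the bit rack is disturbed (moved more than 15 mm) (distance of bit_rack from where it was at the start of the episode above 0.015 m).
It fails at once if the dome is disturbed (moved more than 15 mm) (distance of dome from where it was at the start of the episode above 0.015 m).
It fails at once if the stop block is disturbed (moved more than 15 mm) (distance of stop_block from where it was at the start of the episode above 0.015 m).
It also fails if it takes over 35 s, if anything falls off the work surface, if the arm or the gripper's body presses on something with over 40 N, if the wrist force passes 120 N, or if a joint passes its speed limit or range.

### The arm

A 6-joint arm with a two-finger parallel gripper is mounted at the origin on the work surface. World frame = base frame: x ahead of the robot, y to its left, z up, the work surface at z = 0. Lengths are in m, angles in rad, forces in N, time in s.
With the tool pointing down it reaches from about 0.225 to 0.875 m from the base axis. Payload 3.4 kg.
Tool frame: the origin (TCP) lies at the very end of the fingers, on their centre line; the grasp point (between the pads) lies 19 mm behind it; z points along the fingers, y is the direction in which the jaws open and shut (so a half turn about z gives the same grasp; the last joint's range is limited). The gripper opens to 85 mm and grips with 20 to 120 N. Pads are 22 mm wide; open, the fingers measure 114 mm over their backs; the gripper's body (76 mm by 85 mm) begins 54 mm behind the grasp point. The pads swing forward as they close: fully open they stand 13 mm farther back than shut.
Start: joints at [1.121, 0.276, 1.505, -0, 1.361, -0.121], TCP at [0.186, 0.544, 0.231] pointing down, gripper open.
Joint ranges: [-2.89, 2.89], [-0.75, 2.08], [0.22, 2.7], [-1.18, 4.32], [0.11, 2.71], [-2.7, 2.7]. Speed limits (rad/s): [2.57, 2.57, 3.14, 3.14, 3.14, 3.14].

### API

Orientations are given as a unit quaternion [w, x, y, z].
In Python, from rig import manip, eyes gives the robot as it stands. The module is installed in compiled form; this text tells all that it offers.
- The arm moves only by the tool servo_tool, never from a script. Its argument "deltas" is one flat list of numbers, 6 for each row, row after row: the shift along the tool's x, y, z in cm, then the turn, a rotation vector about the tool's x, y, z in degrees. A call has 1 to 20 rows; each row shifts and turns the pose as measured when the row begins, along the tool's axes as they then stand; what a row does not reach is not made up. A row lasts 1/10 s, in which the tool goes at most 50 mm and 8.59 degrees, less where a joint would pass 70% of its speed; a pose out of reach is approached as far as the arm can. A call with a gripper value outside its range is refused whole. "jaw" is the finger opening in cm, from 0 to 8.54, set as the call begins (left out, the last holds). The fingers move at their own pace and stop on an object; "grip_force" is the grip in N (left out, the last holds). Time passes only in rows, so rows that do not move let the fingers close. It gives the time, the measured TCP pose, the force and the opening at its end, in the units of the state.
- manip.get_state(): the state, without advancing time (a new reading comes with each control period).
- eyes.get_image(name): name is "scene" or "side" or "wrist"; returns (picture, depth): 420x560x3 uint8, red, green, blue; 420x560 float32, m along the optical axis (not along the pixel's ray), 0 where there is no reading.
- eyes.get_calibration(name): a dict with "camera_matrix" (3x3 intrinsics, pixels), "distortion" ([k1, k2, p1, p2, k3] as OpenCV has them; the pictures are not rectified), "rvec" (rotation vector, rad) and "tvec" (3), from world to camera coordinates, as OpenCV has them. Camera axes: x right, y down, z forward; pixel columns grow to the right and rows downward; lengths in m; the calibration is good to about 2 mm. A picture is of the moment at which its call begins: read the wrist's pose just before it. get_calibration takes no time and is no camera call; for the wrist camera it gives the pose at the moment of the call.
- manip.sign_off(): hands the job in, once; it reports no verdict.
The state is a dict: "clock": time; "qpos": joint angles; "qd": joint speeds; "effort": joint torques, N m; "position": TCP position; "ee_rot": TCP orientation; "contact_force": force on the tool from outside, world axes, zero at the start; "moment": the same for the moment, N m; "width": finger opening in m.
Only numpy, scipy, OpenCV 4.12 (cv2) and the standard library are available. Lean on these libraries where they do the work, as an engineer would, in place of code of your own. Each camera call takes 0.05 s, during which the arm holds its last target.

## Working session

There is one attempt and no reset: what is moved stays moved. The work goes in short steps, Python scripts to look and compute and a tool call to move; the robot and the scene stay as the last step left them, time stands still between calls to the robot, and variables do not carry over. Pictures are saved under pics/ and viewed, and the job is handed in when it is done.

Besides the shell and the picture viewer there is one more tool, called after "Emit:" by a JSON object that holds its "op" and its "data", one argument or row to a line. servo_tool: Moves the arm, as the interface text tells. Its arguments: {"type":"object","properties":{"deltas":{"type":"array","items":{"type":"number"}},"jaw":{"type":"number"},"grip_force":{"type":"number"}},"required":["deltas"]}

```bash
mkdir -p pics; ls
python3 - <<'E'
from rig import manip, eyes
import cv2,numpy as np
print(manip.get_state())
for n in ["scene","side","wrist"]:
    c=eyes.get_calibration(n); im,d=eyes.get_image(n)
    cv2.imwrite(f"pics/{n}0.png",im[:,:,::-1]); np.savez(f"pics/{n}0.npz",im=im,d=d,K=c["camera_matrix"],D=c["distortion"],r=c["rvec"],t=c["tvec"])
E
```

```text
pics
{'clock': 0.0, 'qpos': array([ 1.12095332e+00,  2.76607763e-01,  1.50616097e+00,  4.71701078e-06,
        1.36070512e+00, -1.21001540e-01]), 'qd': array([ 1.72266905e-03, -8.33021171e-05, -1.62601810e-03,  3.03583552e-04,
       -1.20865333e-03, -1.47547308e-03]), 'effort': array([-3.45829849e-04, -4.16761100e+01, -2.45811599e+01, -3.13081737e-04,
        1.12637656e-02,  1.91119636e-05]), 'position': array([0.18546075, 0.54369549, 0.23042135]), 'ee_rot': array([-2.67050468e-04,  1.63681321e-01,  9.86512818e-01, -9.01895782e-04]), 'contact_force': array([-0.32048711, -0.19603689, -0.47414469]), 'moment': array([ 0.02478489,  0.03278759, -0.01171092]), 'width': 0.08581118871153647}
```

View pics/scene0.png

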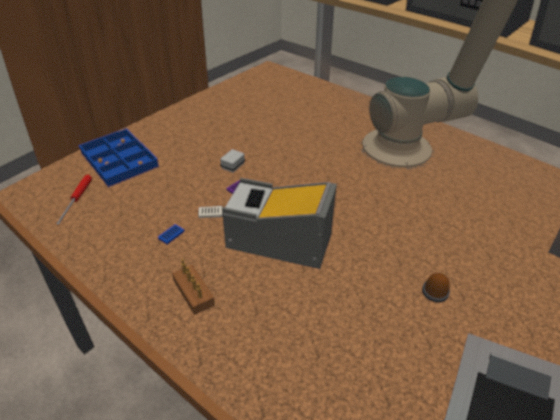

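View pics/side0.png

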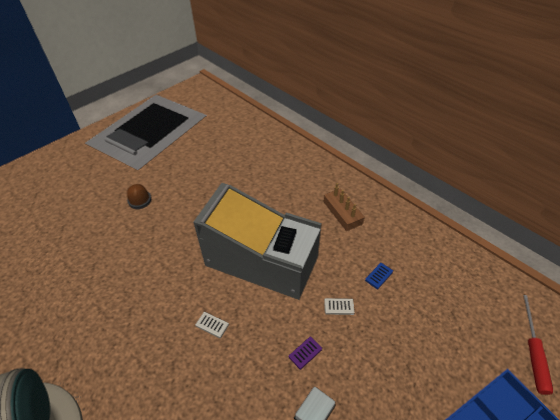

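View pics/wrist0.png

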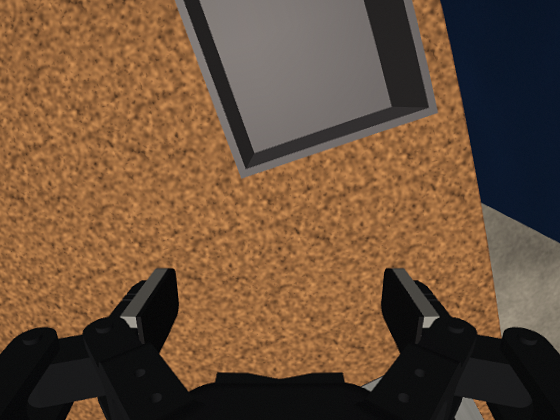

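The scene view shows the box at about (280,220) with the charcoal plate at (256,198). The side view shows the plate at (286,240) and the flap at (245,220). The rack, dome and stop block stand clear of the box. Next I'll measure them.

```bash
cat > h.py <<'E'
import cv2,numpy as np
def load(f):
    z=np.load(f); return z
def cloud(z):
    h,w=z['d'].shape
    u,v=np.meshgrid(np.arange(w),np.arange(h))
    p=cv2.undistortPoints(np.stack([u,v],-1).reshape(-1,1,2).astype(float),z['K'],z['D']).reshape(h,w,2)
    d=z['d'][...,None]
    c=np.concatenate([p*d,d],-1)
    R=cv2.Rodrigues(z['r'])[0]
    return (c-z['t'].reshape(3))@R
def rays(z,uv):
    p=cv2.undistortPoints(np.asarray(uv,float).reshape(-1,1,2),z['K'],z['D']).reshape(-1,2)
    R=cv2.Rodrigues(z['r'])[0]
    o=-R.T@z['t'].reshape(3)
    return o,np.c_[p,np.ones(len(p))]@R
def plane(z,uv,h):
    o,d=rays(z,uv); s=(h-o[2])/d[:,2]; return o+s[:,None]*d
E
python3 - <<'E'
from h import *
for n in ["scene","side"]:
    z=load(f"pics/{n}0.npz"); im=z['im']; P=cloud(z)
    hsv=cv2.cvtColor(im,cv2.COLOR_RGB2HSV)
    y=((hsv[...,0]>18)&(hsv[...,0]<28)&(hsv[...,1]>180)&(hsv[...,2]>150)).astype(np.uint8)
    nn,l,s,c=cv2.connectedComponentsWithStats(y); k=1+s[1:,4].argmax(); m=(l==k)
    cn=max(cv2.findContours(m.astype(np.uint8),0,2)[0],key=cv2.contourArea)
    r=cv2.approxPolyDP(cn,6,True).reshape(-1,2)
    q=P[cv2.erode(m.astype(np.uint8),np.ones((3,3)))>0]; q=q[q[:,2]>0.05]
    cen=q.mean(0); nv=np.linalg.svd(q-cen)[2][2]; nv*=np.sign(nv[2])
    print(n,s[k],r.tolist(),cen,nv,"slope",np.degrees(np.arccos(nv[2])),"yaw of +x",np.degrees(np.arctan2(-nv[1],-nv[0])),q[:,2].min(),q[:,2].max())
    x0,y0,w,h=s[k][:4]
    cr=im[y0-40:y0+h+100,x0-50:x0+w+70]
    cv2.imwrite(f"pics/{n}_z.png",cv2.resize(cr[:,:,::-1],None,fx=3.,fy=3.,interpolation=cv2.INTER_CUBIC)[:600,:800]); print("crop",x0-50,y0-40)
E
```

```text
scene [ 261  185   64   32 1388] [[324, 185], [274, 190], [261, 216], [314, 212]] [0.54667341 0.0268326  0.13807565] [-0.28884441 -0.55677568  0.77882588] slope 38.846800785025124 yaw of +x 62.58059258314935 0.11206164134392747 0.7943538898239444
crop 211 145Traceback (most recent call last):
  File "<stdin>", line 6, in <module>
ValueError: attempt to get argmax of an empty sequence
```

Run:
```python
from h import *
for n in ["scene","side"]:
    z=load(f"pics/{n}0.npz"); im=z['im']; P=cloud(z)
    hsv=cv2.cvtColor(im,cv2.COLOR_RGB2HSV)
    print(hsv[220,245],hsv[200,300])
    y=((hsv[...,0]>17)&(hsv[...,0]<28)&(hsv[...,1]>150)&(hsv[...,2]>120)).astype(np.uint8)
    nn,l,s,c=cv2.connectedComponentsWithStats(y); k=1+s[1:,4].argmax(); m=(l==k)
    cn=max(cv2.findContours(m.astype(np.uint8),0,2)[0],key=cv2.contourArea)
    r=cv2.approxPolyDP(cn,6,True).reshape(-1,2)
    q=P[cv2.erode(m.astype(np.uint8),np.ones((3,3)))>0]; q=q[(q[:,2]>0.08)&(q[:,2]<.18)]
    print(len(q))
    for i in range(5):
        cen=np.median(q,0) if i==0 else q.mean(0); nv=np.linalg.svd(q-cen)[2][2]; nv*=np.sign(nv[2])
        q=q[abs((q-cen)@nv)<.004]
    print(n,s[k],r.tolist(),cen,nv,len(q),"slope",np.degrees(np.arccos(nv[2])),"yaw of +x",np.degrees(np.arctan2(-nv[1],-nv[0])),q[:,2].min(),q[:,2].max())
    x0,y0,w,h=s[k][:4]
    cr=im[y0-40:y0+h+110,x0-60:x0+w+80]
    cv2.imwrite(f"pics/{n}_z.png",cv2.resize(cr[:,:,::-1],None,fx=3.,fy=3.,interpolation=cv2.INTER_CUBIC)[:600,:800]); print("crop",x0-60,y0-40)
```

```text
[30  8 63] [ 21 208 186]
1288
scene [ 260  185   65   32 1486] [[324, 185], [275, 189], [260, 216], [314, 213]] [0.54285344 0.02413099 0.13431573] [ 0.12787078 -0.30003584  0.94531876] 1288 slope 19.03513354312363 yaw of +x 113.08297643902381 0.11115146647607772 0.15581029517754397
crop 200 145
[ 20 171 177] [ 13 125 145]
2386
side [ 206  189   77   65 2671] [[229, 189], [206, 223], [262, 253], [282, 218]] [0.53765556 0.01765677 0.13258187] [ 0.12859254 -0.29873165  0.94563384] 2382 slope 18.979704357117335 yaw of +x 113.29002740715599 0.11023208302482354 0.1551604664523133
crop 146 149
```

View pics/scene_z.png

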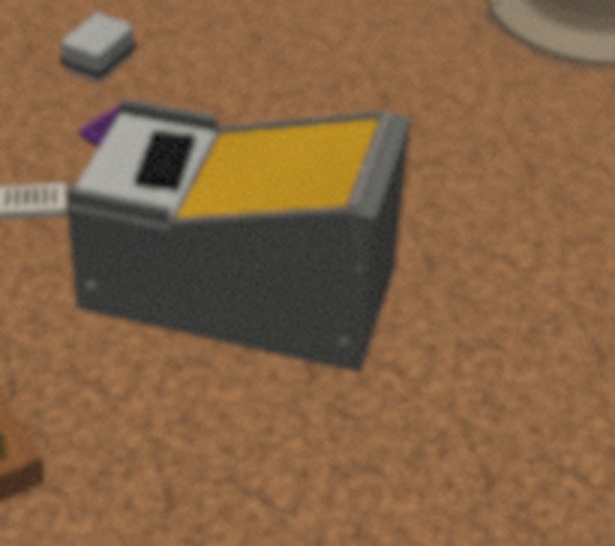

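View pics/side_z.png

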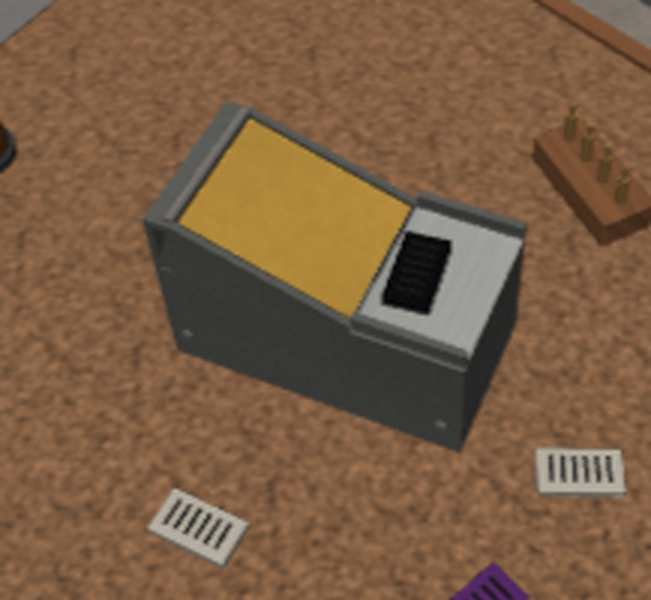

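Run:
```python
from h import *
yaw=np.radians(113.2)
for n in ["scene","side"]:
    z=load(f"pics/{n}0.npz"); im=z['im']
    hsv=cv2.cvtColor(im,cv2.COLOR_RGB2HSV)
    # flap corners by plane through rays
    y=((hsv[...,0]>17)&(hsv[...,0]<28)&(hsv[...,1]>150)&(hsv[...,2]>120)).astype(np.uint8)
    nn,l,s,c=cv2.connectedComponentsWithStats(y); k=1+s[1:,4].argmax()
    cn=max(cv2.findContours((l==k).astype(np.uint8),0,2)[0],key=cv2.contourArea)
    r=cv2.approxPolyDP(cn,6,True).reshape(-1,2)
    # flap plane from depth
    nv=np.array([0.128,-0.2994,0.9455]); nv/=np.linalg.norm(nv)
    cen={'scene':[0.54285,0.02413,0.13432],'side':[0.53766,0.01766,0.13258]}[n]
    o,d=rays(z,r); t=((cen-o)@nv)/(d@nv); C=o+t[:,None]*d
    print(n,"flap corners",C.round(4).tolist(), 'mean',C.mean(0).round(4))
    for i in range(4):
        e=C[(i+1)%4]-C[i]; print("  edge",np.linalg.norm(e).round(4),np.degrees(np.arctan2(e[1],e[0])).round(1))
    u0,v0={'scene':(256,198),'side':(286,240)}[n]
    g=im.max(2); m=np.zeros_like(g); m[v0-22:v0+22,u0-18:u0+18]=(g[v0-22:v0+22,u0-18:u0+18]<60)
    nn,l,s,c=cv2.connectedComponentsWithStats(m); k=l[v0,u0]; print(" plate",s[k])
    cn=max(cv2.findContours((l==k).astype(np.uint8),0,2)[0],key=cv2.contourArea)
    for h in (.11,.12):
        W=plane(z,cn.reshape(-1,2).astype(float),h)[:,:2].astype(np.float32)
        rr=cv2.minAreaRect((W*1000)); print("  h",h,rr)
```

```text
scene flap corners [[0.4737, 0.0561, 0.1538], [0.5168, -0.0503, 0.1143], [0.6102, -0.0134, 0.1133], [0.5654, 0.0972, 0.1544]] mean [0.5415 0.0224 0.134 ]
  edge 0.1214 -67.9
  edge 0.1004 21.6
  edge 0.1262 112.1
  edge 0.1005 -155.9
 plate [246 190  18  17 215]
  h 0.11 ((568.8367919921875, -67.60600280761719), (59.702999114990234, 30.018394470214844), 28.944868087768555)
  h 0.12 ((577.8535766601562, -58.99750518798828), (58.83058547973633, 29.57974624633789), 28.944902420043945)
side flap corners [[0.5613, 0.0936, 0.1534], [0.4687, 0.053, 0.1531], [0.5174, -0.0559, 0.112], [0.6098, -0.0181, 0.1115]] mean [0.5393 0.0182 0.1325]
  edge 0.1011 -156.3
  edge 0.1262 -65.9
  edge 0.0999 22.3
  edge 0.1289 113.5
 plate [274 226  22  28 405]
  h 0.11 ((574.7045288085938, -61.55276107788086), (63.99138641357422, 33.34477233886719), 29.59153175354004)
  h 0.12 ((569.3597412109375, -67.0146484375), (63.03446960449219, 32.846168518066406), 29.591449737548828)
```

Emit:
{"op": "servo_tool", "data": {
  "deltas": [0,0,0,0,0,-8.4,0,0,0,0,0,-8.4,0,0,0,0,0,-8.4,0,0,0,0,0,-8.4,0,0,0,0,0,-8.2,0,0,0,0,0,0],
  "jaw": 8.54
}}

```text
clock: 0.75
position: [0.1848, 0.5424, 0.2282]
ee_rot: [-0.002, -0.21, 0.978, -0.003]
contact_force: [0.3, 1.1, 0.2]
width: 0.0855
```

Emit:
{"op": "servo_tool", "data": {
  "deltas": [-0.7,-4.6,0,0,0,0.2,-0.7,-4.6,0,0,0,0.2,-0.7,-4.6,0,0,0,0.2,-0.7,-4.6,0,0,0,0.2,-0.7,-4.6,0,0,0,0.2,-0.7,-4.6,0,0,0,0,-0.7,-4.6,0,0,0,0,-0.7,-4.6,0,0,0,0,-0.7,-4.6,0,0,0,0,-0.7,-4.6,0,0,0,0,-0.7,-4.6,0,0,0,0,-0.7,-4.6,0,0,0,0,-0.7,-4.6,0,0,0,0,0,0,0,0,0,0]
}}

```text
clock: 2.15
position: [0.5086, 0.006, 0.2278]
ee_rot: [0.001, -0.18, 0.984, -0.003]
contact_force: [0.2, 0.1, -0.5]
width: 0.0858
```

Emit:
{"op": "servo_tool", "data": {
  "deltas": [-1.2,-2.4,0,0,0,-0.8,-1.2,-2.3,0,0,0,-0.8,-1.1,-2.3,1.0,0,0,-0.7,0,0,1.5,0,0,0,0,0,0,0,0,0]
}}

```text
clock: 2.65
position: [0.5672, -0.0477, 0.2014]
ee_rot: [-0.001, -0.192, 0.981, -0.001]
contact_force: [-1.3, 0.4, -0.4]
width: 0.0853
```

```bash
cat > snap.py <<'E'
import sys
from rig import manip, eyes
import cv2,numpy as np
t=sys.argv[1]
s=manip.get_state(); print(s['clock'],s['position'],s['ee_rot'],s['contact_force'],s['width'])
for n in sys.argv[2:]:
    c=eyes.get_calibration(n); im,d=eyes.get_image(n)
    np.savez(f"pics/{n}{t}.npz",im=im,d=d,K=c["camera_matrix"],D=c["distortion"],r=c["rvec"],t=c["tvec"])
    if n=='wrist': cv2.imwrite(f"pics/{n}{t}.png",im[:,:,::-1])
    else:
        x,y=(200,130) if n=='scene' else (170,150)
        cv2.imwrite(f"pics/{n}{t}.png",cv2.resize(im[y:y+150,x:x+190,::-1],None,fx=4,fy=4,interpolation=cv2.INTER_CUBIC))
E
python3 snap.py 1 scene side wrist
```

```text
2.65 [ 0.56715749 -0.04770218  0.20143891] [-5.36057589e-04 -1.91741910e-01  9.81444925e-01 -7.82192266e-04] [-1.33033819  0.43409574 -0.43313253] 0.08527593195319716
```

View pics/scene1.png

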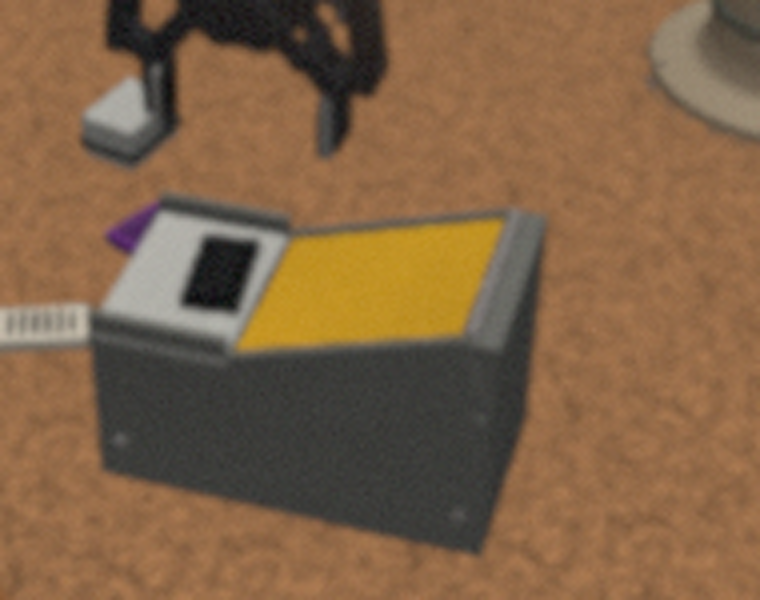

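View pics/side1.png

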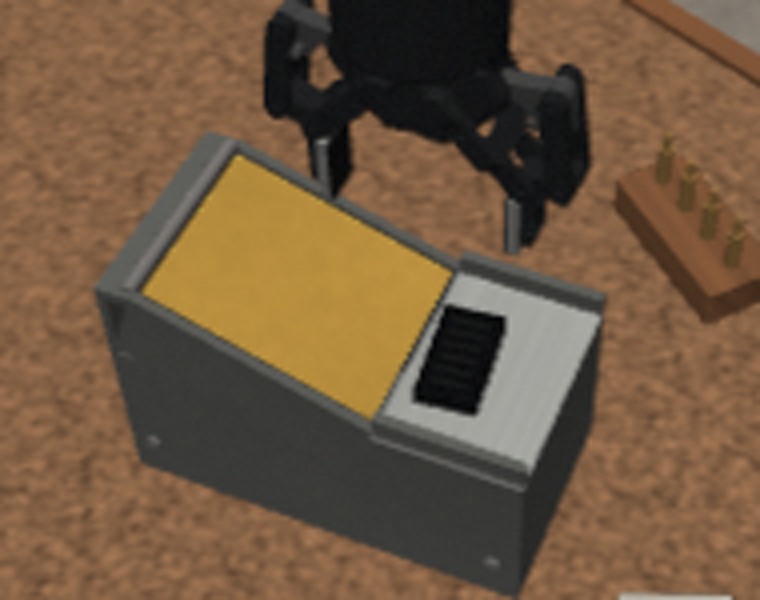

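View pics/wrist1.png

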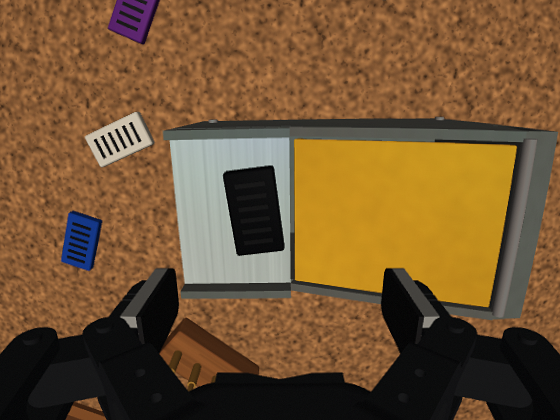

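```bash
cat > box.py <<'E'
import numpy as np
Y=np.radians(113.0); O=np.array([0.5525,-0.0082])
ex=np.array([np.cos(Y),np.sin(Y)]); ey=np.array([-ex[1],ex[0]])
def tobox(P):
    P=np.asarray(P); d=P[...,:2]-O
    return np.stack([d@ex,d@ey,P[...,2]],-1)
E
python3 - <<'E'
from h import *; from box import *
print("tcp",tobox([0.56716,-0.0477,0.20144])*1000)
for n in ["scene","side","wrist"]:
    z=load(f"pics/{n}1.npz"); B=tobox(cloud(z))*1000
    m=(z['d']>0)&(B[...,2]>165)&(B[...,2]<225)&(abs(B[...,0])<150)&(abs(B[...,1])<60)
    q=B[m]; print(n,len(q))
    for nm,s in (("push",q[:,0]<-40),("front",q[:,0]>-40)):
        w=q[s]
        if len(w): print(nm,"z pct",np.percentile(w[:,2],[0,2,10]).round(1)); lo=w[w[:,2]<np.percentile(w[:,2],2)+8]; print("  low pts min",lo.min(0).round(1),"max",lo.max(0).round(1))
z=load("pics/wrist1.npz"); im=z['im']
hsv=cv2.cvtColor(im,cv2.COLOR_RGB2HSV)
y=((hsv[...,0]>17)&(hsv[...,0]<28)&(hsv[...,1]>170)&(hsv[...,2]>120)).astype(np.uint8)
B=tobox(cloud(z))*1000
# ledge/plate/flaps
for p in [(200,200),(280,160),(253,210),(330,200),(480,200),(540,200)]: print(p,B[p[1],p[0]].round(1))
g=im.max(2); m=np.zeros_like(g); m[158:262,215:290]=g[158:262,215:290]<75
cn=max(cv2.findContours(m,0,2)[0],key=cv2.contourArea).reshape(-1,2).astype(float)
for h in (.11,.12):
    W=tobox(plane(z,cn,h))[:,:2]*1000; print(h,cv2.minAreaRect(W.astype(np.float32)))
# lip line: yellow left edge, top/bottom edges
for pts,h in (([(293,145),(292,280)],.11),([(170,140),(183,287)],.11),([(165,130),(290,127),(180,297),(290,296)],.122),([(528,137),(507,312)],.155)):
    print(h,(tobox(plane(z,pts,h))[:,:2]*1000).round(1).tolist())
E
```

```text
tcp [-42.08806006   1.93927842 201.44      ]
scene 33
push z pct [215.2 215.4 215.7]
  low pts min [-87.3  -8.6 215.2] max [-82.1  12.  222.9]
front z pct [216.3 216.8 218.5]
  low pts min [  4.6 -11.8 216.3] max [ 14.1  -2.9 223.8]
side 43
push z pct [217.2 218.  220.4]
  low pts min [-95.8   8.  217.2] max [-85.6  16.3 224.7]
front z pct [214.  215.6 216.9]
  low pts min [ -0.9  -8.5 214. ] max [  6.9  12.9 223.6]
wrist 749
push z pct [216.3 217.2 218.4]
  low pts min [-95.4  -9.6 216.3] max [-83.   12.9 225. ]
front z pct [216.4 216.9 218.1]
  low pts min [  1.2 -10.6 216.4] max [ 14.   12.  224.9]
(200, 200) [-96.5  10.4 111. ]
(280, 160) [-40.4  37.4 110.4]
(253, 210) [-59.    5.5 120.4]
(330, 200) [ -7.4  11.8 120.3]
(480, 200) [ 78.3  18.8 149.4]
(540, 200) [111.9  20.2 155.8]
0.11 ((-59.11194610595703, 0.9120063781738281), (35.40320587158203, 63.00438690185547), 6.560361385345459)
0.12 ((-58.281288146972656, 4.016956329345703), (33.90517044067383, 60.33844757080078), 6.560360431671143)
0.11 [[-31.6, 47.3], [-32.6, -52.9]]
0.11 [[-113.9, 52.1], [-115.5, -58.2]]
0.122 [[-112.7, 59.5], [-33.8, 59.9], [-114.7, -59.7], [-34.4, -59.4]]
0.155 [[98.1, 56.6], [106.2, -55.5]]
```

The wrist view shows the plate at about (253,210), the lip along column 292 and the open fingertips near (165,270) and (395,270). The open fingertips stand 14 mm above the TCP. In the box frame the plate is at (-58, 4), and the pusher's inner face is at -82, clear behind it. I'll go down now.

Emit:
{"op": "servo_tool", "data": {
  "deltas": [0.1,0,3,0,0,0,0.1,0,3,0,0,0,0,0,2.5,0,0,0,0,0,0,0,0,0]
}}

```text
clock: 3.2
position: [0.5691, -0.0464, 0.1228]
ee_rot: [0.007, -0.193, 0.981, -0.004]
contact_force: [-0.6, -0.0, -0.1]
width: 0.0855
```

Emit:
{"op": "servo_tool", "data": {
  "deltas": [0.3,0,0.8,-0.6,0.7,0,0.1,0,0.7,0,0,0,0,0,0.4,0,0,0,0,0,0,0,0,0]
}}

```text
clock: 3.6
position: [0.5679, -0.0476, 0.1076]
ee_rot: [0.003, -0.193, 0.981, -0.001]
contact_force: [-0.3, -1.3, 0.6]
width: 0.0855
```

```bash
python3 snap.py 2 side wrist
python3 - <<'E'
from rig import manip
from box import *
s=manip.get_state(); print(tobox(s['position'])*1000)
E
```

```text
3.6 [ 0.56787528 -0.0476305   0.10764824] [ 3.10082388e-03 -1.93150626e-01  9.81163807e-01 -8.96946086e-04] [-0.28936849 -1.32185627  0.5601752 ] 0.08549992900515538
[-42.44615595   1.20113188 107.97646499]
```

View pics/side2.png

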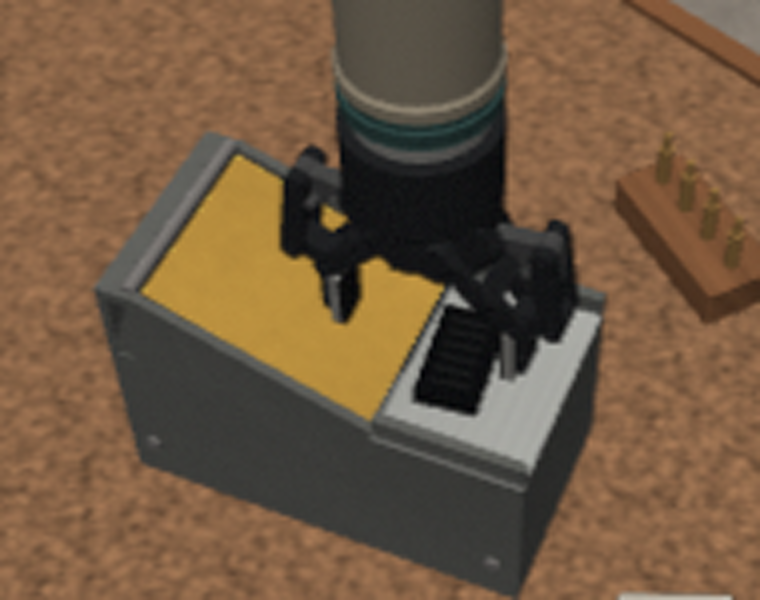

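View pics/wrist2.png

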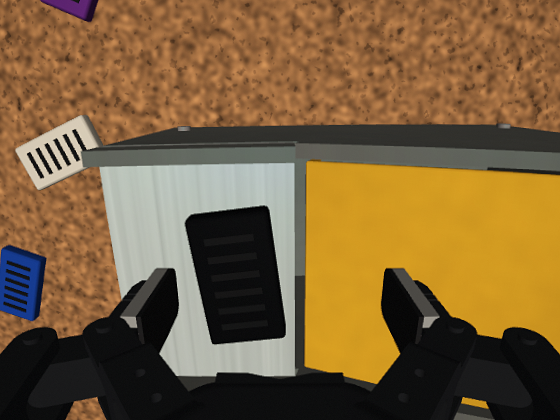

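Both views show the pusher behind the plate (wrist view: finger at 165, plate edge at 200). The front finger is on the flap, which has just begun to open. I'll go down the last 7 mm.

Emit:
{"op": "servo_tool", "data": {
  "deltas": [0.2,0,0.4,-0.2,0.3,0,0,0,0.3,0,0,0,0,0,0,0,0,0]
}}

```text
clock: 4.0
position: [0.5672, -0.0486, 0.1017]
ee_rot: [0.002, -0.193, 0.981, -0.0]
contact_force: [-0.6, -0.7, 1.3]
width: 0.0856
```

```bash
python3 snap.py 3 side scene wrist
python3 - <<'E'
from rig import manip
from box import *
from h import *
s=manip.get_state(); print(tobox(s['position'])*1000)
z=load("pics/wrist3.npz");B=tobox(cloud(z))*1000
q=B[(z['d']>0)&(abs(B[...,1])<20)&(B[...,2]<150)&(B[...,2]>105)]
for a,b in ((-100,-75),(-5,22)):
    w=q[(q[:,0]>a)&(q[:,0]<b)]; print(a,np.percentile(w[:,2],[0,2,10,50]).round(1))
E
```

```text
4.0 [ 0.56718037 -0.04856176  0.10172711] [ 1.67727866e-03 -1.92909551e-01  9.81215109e-01 -3.61983371e-05] [-0.59566494 -0.68973016  1.31205182] 0.08555481274916006
[-42.99074589   2.2429247  101.99850335]
-100 [108.7 109.4 109.9 120.3]
-5 [108.5 109.7 111.  120.5]
```

View pics/side3.png

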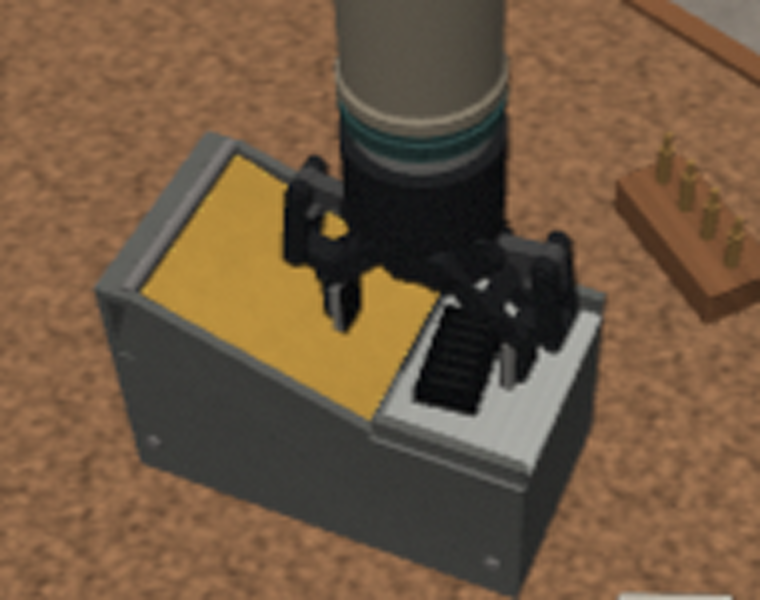

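View pics/wrist3.png

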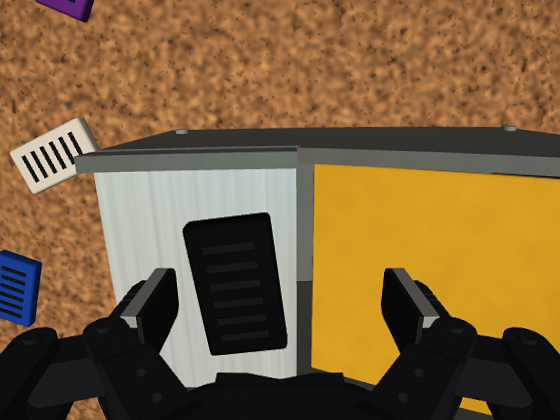

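Emit:
{"op": "servo_tool", "data": {
  "deltas": [0,0.4,0.15,0,0.1,0,0,0.5,0.05,0,0,0,0,0.5,0,0,0,0,0,0,0,0,0,0]
}}

```text
clock: 4.55
position: [0.5625, -0.0359, 0.1001]
ee_rot: [0.002, -0.193, 0.981, -0.002]
contact_force: [-0.7, -0.3, 1.1]
width: 0.0857
```

```bash
python3 snap.py 4 side wrist
python3 - <<'E'
from rig import manip
from box import *
s=manip.get_state(); print(tobox(s['position'])*1000)
E
```

```text
4.55 [ 0.56253574 -0.03594828  0.1000744 ] [ 0.00164771 -0.19315869  0.98116451 -0.00179168] [-0.67056611 -0.34976843  1.11891449] 0.08574250519781933
[-29.50770398   1.61140523 100.0973369 ]
```

View pics/wrist4.png

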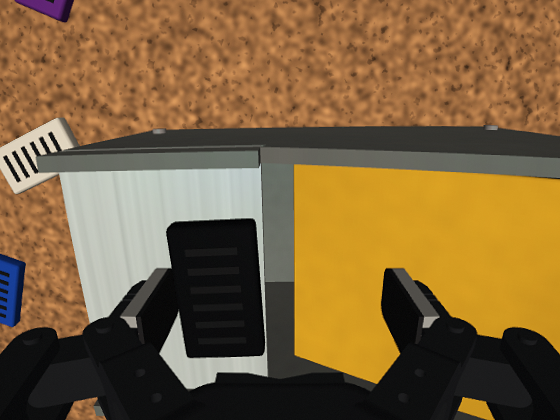

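The wrist view shows the plate square on the pusher with its front edge at the lip (column 262). The flap's free edge has moved away to column 294. I'll go on pushing.

Emit:
{"op": "servo_tool", "data": {
  "deltas": [0,0.6,0,0,0,0,0,0.6,0,0,0,0,0,0.6,0,0,0,0,0,0.6,0,0,0,0,0,0,0,0,0,0]
}}

```text
clock: 5.15
position: [0.5538, -0.0132, 0.1004]
ee_rot: [0.003, -0.193, 0.981, -0.003]
contact_force: [0.5, -1.3, 1.2]
width: 0.0856
```

```bash
python3 snap.py 5 side wrist
python3 - <<'E'
from rig import manip
from box import *
s=manip.get_state(); print(tobox(s['position'])*1000)
E
```

```text
5.15 [ 0.55383013 -0.01321148  0.10037393] [ 0.00261175 -0.19324772  0.98114176 -0.00305525] [ 0.53738899 -1.34642876  1.16030855] 0.08559569814873152
[ -5.32814879   0.8044633  100.36092812]
```

View pics/wrist5.png

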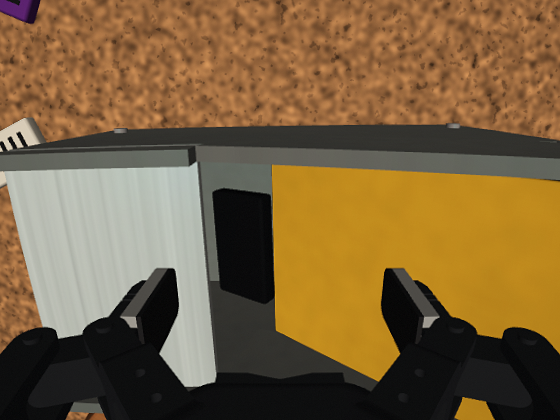

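View pics/side5.png

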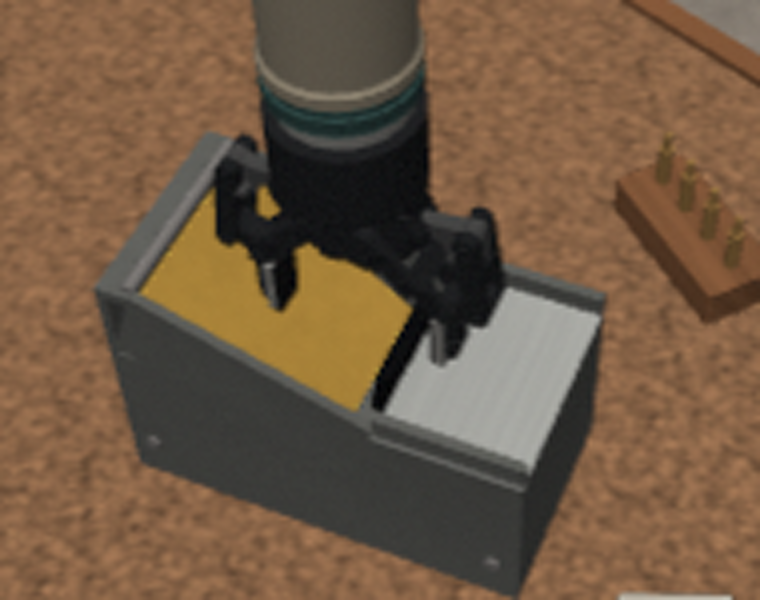

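The wrist view shows the plate below the lip at (243,245), inside the opening. I'll check its depth.

```bash
python3 snap.py 6 wrist
python3 - <<'E'
from box import *
from h import *
for k in (5,6):
    z=load(f"pics/wrist{k}.npz");B=tobox(cloud(z))*1000
    for p in ((225,210),(260,210),(243,245),(260,285)): print(k,p,B[p[1],p[0]].round(1),z['im'][p[1],p[0]])
E
```

```text
5.25 [ 0.55384136 -0.01341892  0.10036093] [ 0.00244238 -0.19306185  0.98117947 -0.00282978] [-0.79222054 -1.25197978  1.81417868] 0.08510931518332991
5 (225, 210) [-32.3  20.3  66. ] [10 10 10]
5 (260, 210) [-13.   23.8  78. ] [12 12 12]
5 (243, 245) [-23.    2.5  71.2] [10 10 10]
5 (260, 285) [-14.3 -17.8  77.5] [10  9 10]
6 (225, 210) [-43.    1.6   4.5] [ 97 101  92]
6 (260, 210) [-18.1   1.2   4.1] [ 97 102  93]
6 (243, 245) [-27.2 -11.2  38.4] [12 12 13]
6 (260, 285) [-19.3 -54.1  12.3] [50 49 45]
```

View pics/wrist6.png

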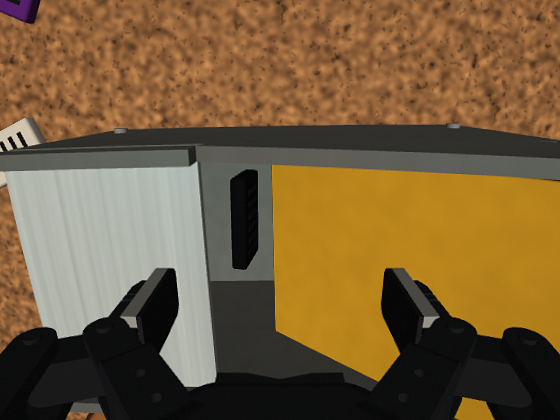

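Emit:
{"op": "servo_tool", "data": {
  "deltas": [0,0,0,0,0,0,0,0,0,0,0,0,0,0,0,0,0,0,0,0,0,0,0,0,0,0,0,0,0,0]
}}

```text
clock: 5.8
position: [0.5538, -0.0135, 0.1004]
ee_rot: [0.002, -0.192, 0.981, -0.002]
contact_force: [0.4, -1.0, 1.9]
width: 0.0855
```

```bash
python3 snap.py 7 wrist
python3 - <<'E'
from box import *
from h import *
z=load(f"pics/wrist7.npz");B=tobox(cloud(z))*1000
m=(z['im'].max(2)<25)&(z['d']>0)&(abs(B[...,0])<110)&(abs(B[...,1])<57)&(B[...,2]<70)
print(m.sum(),np.percentile(B[m],[5,50,95],axis=0).round(1))
E
```

```text
5.8 [ 0.55381838 -0.0134895   0.10044107] [ 0.00226898 -0.19244194  0.98130312 -0.00226642] [ 0.35913328 -0.9740921   1.85025972] 0.08554976309809739
3248 [[-54.1 -24.7  12.8]
 [-41.6   4.7  14.3]
 [-28.6  29.4  15.5]]
```

View pics/wrist7.png

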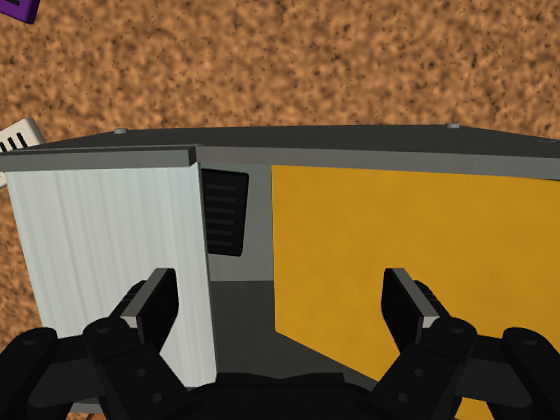

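The plate lies flat on the box floor, its top at a height of 14 mm, with the flap still held open. Now I'll rise straight up.

Emit:
{"op": "servo_tool", "data": {
  "deltas": [0,-0.1,-2,0,0,0,0,0,-3,0,0,0,0,0,-3,0,0,0,0,0,-3,0,0,0,0,0,-3,0,0,0,0,0,0,0,0,0,0,0,0,0,0,0,0,0,0,0,0,0,0,0,0,0,0,0]
}}

```text
clock: 6.75
position: [0.5485, -0.0118, 0.239]
ee_rot: [-0.005, -0.192, 0.981, 0.002]
contact_force: [0.4, 0.4, -0.4]
width: 0.0854
```

```bash
python3 snap.py 8 scene side wrist
python3 - <<'E'
from box import *
from h import *
for n in ("wrist","side","scene"):
    z=load(f"pics/{n}8.npz");B=tobox(cloud(z))*1000
    hsv=cv2.cvtColor(z['im'],cv2.COLOR_RGB2HSV)
    m=(hsv[...,0]>17)&(hsv[...,0]<28)&(hsv[...,1]>150)&(hsv[...,2]>120)&(abs(B[...,0])<110)&(abs(B[...,1])<57)&(B[...,2]>40)&(B[...,2]<200)
    q=B[m]; a=np.polyfit(q[:,0],q[:,2],1); print(n,len(q),"slope",np.degrees(np.arctan(a[0])),"at lip",np.polyval(a,-33))
E
```

```text
6.75 [ 0.54847075 -0.01176045  0.23898174] [-0.00516973 -0.19232321  0.9813159   0.00203728] [ 0.39040452  0.37812529 -0.3931668 ] 0.08543690677506302
wrist 22657 slope 18.97522290221226 at lip 110.92983589966394
side 2659 slope 18.789352915856778 at lip 111.24570041560285
scene 1478 slope 19.065004280998416 at lip 111.35924547369949
```

View pics/side8.png

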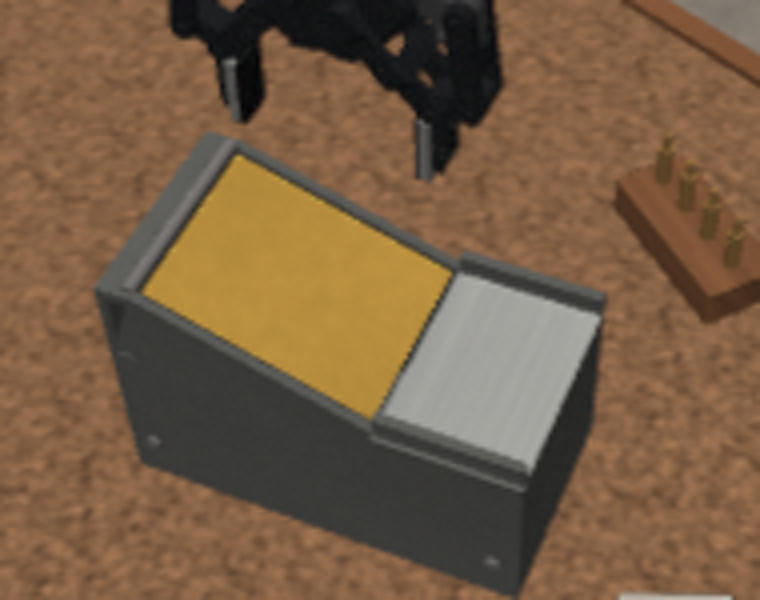

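View pics/wrist8.png

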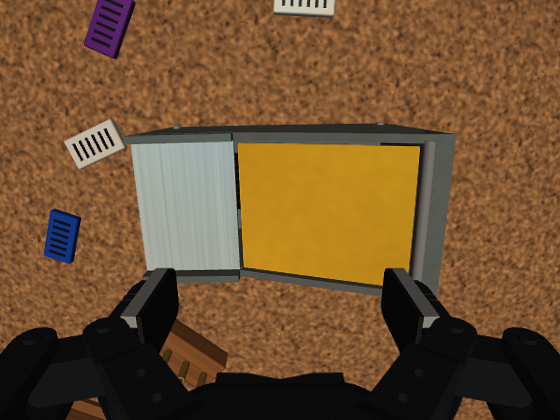

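The flap is shut at a 19° slope, the ledge is empty and the gripper is clear of everything. I'll hand in.

```bash
python3 -c "
from rig import manip
print(manip.sign_off())"
```

```text
the job is handed in; nothing more can be done
None
```

The plate is in the return box and the flap has closed over it. I handed the job in at about 6.9 s of the 35 s; hand-in gives no verdict.

**What I did:** I lined the open jaws up with the box's x. The front finger pressed the flap open while the rear finger sat behind the plate. I then pushed in +x until the plate slid off the lip and dropped, and held the flap open until the plate lay still. After that I rose straight up.

**Last checks:**
- **Plate:** before I let go, the wrist camera showed it flat on the box floor, with its top about 14 mm above the underside, at box x of about -42 mm and y of about +5 mm.
- **Flap:** after I let go, all three cameras measured a slope of 18.8 to 19.1°, which is shut.
- **Robot:** the gripper was about 14 cm above its pushing height, and force readings were within the noise.
- **Bystanders:** the rack looked unmoved in the side view. I did not measure the dome, rack or stop block again, but the arm worked only at the box and crossed the shelf well above them.

No check failed. Early on, the two fixed cameras placed the plate up to 1 cm apart because its sides showed in the outlines; the wrist view settled it to about 2 mm. I judged the flap's opening during the push from finger position and pictures, as its angle could not be read directly.

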